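# Advance the register stop by four clicks

## Robot

A 7-joint arm with a two-finger parallel gripper is mounted at the origin on a cart in front of the work surface, level with it; the furniture and walls round the work are solid. World frame = base frame: x ahead of the robot, y to its left, z up, the work surface at z = 0. Lengths are in mm, angles in degrees, forces in N, time in s.
With the tool pointing down it reaches from about 400 to 900 mm from the base axis. Payload 5.5 kg.
Tool frame: the origin (TCP) lies between the finger pads; the fingertips stand 11 mm ahead of it and the grasp point (between the pads) lies 8 mm behind it; z points along the fingers, y is the line along which they close (so a half turn about z gives the same grasp; the last joint's range is limited). The gripper opens to 92 mm and grips with 3 to 60 N. Pads are 19 mm wide; open, the fingers measure 130 mm over their backs; the gripper's body (75 mm by 190 mm) begins 47 mm behind the grasp point.
Start: joints at [89.565, 28.699, -24.465, 88.831, 12.651, 65.22, -12.049], TCP at [173.91, -626.303, 237.729] pointing down, gripper open.
Joint ranges: [-164.97, 164.97], [-17.58, 116.51], [-87.97, 89.64], [11.32, 138.91], [-80.73, 260.73], [10.89, 115.49], [-147.41, 147.41]. Speed limits (degrees/s): [147.25, 147.25, 180, 180, 180, 180, 180].

## Interface

Orientations are given as [roll, pitch, yaw] about the fixed x, y, z axes, in that order (R = Rz(yaw) Ry(pitch) Rx(roll)).
In Python, from bench import status, viewer, workorder gives the robot as it stands.
- The arm moves only by the tool servo_tool, never from a script. Its argument "motion" is text: rows parted by semicolons, each of 4 numbers parted by spaces: the shift along the world's x, y, z in mm, then the turn about the world's z in degrees. A call has exactly 5 rows; each row shifts and turns the commanded pose from where the row before left it; what a row does not reach is not made up. A row lasts 1/8 s, in which the tool goes at most 62.5 mm and 10.7 degrees, less where a joint would pass 70% of its speed; a pose out of reach is approached as far as the arm can. A call with a gripper value outside its range is refused whole. "claw" is the opening, from 0 (shut) to 1 (fully open), set as the call begins (left out, the last holds). The fingers move at their own pace and stop on an object; "force" is the grip in N (left out, the last holds). Time passes only in rows, so rows that do not move let the fingers close, or fill a call up. It gives the time, the measured TCP pose, the force, the opening and the grip force at its end, in the units of the state.
- status.get_obs(): the state, without advancing time (a new reading comes with each control period).
- viewer.grab_frame(name): name is "side" or "top" or "wrist"; returns the picture (420x560x3 uint8, red, green, blue); there is no depth.
- viewer.camera_params(name): a dict with "fx", "fy", "cx", "cy" (pixels), "k1" (the pictures are not rectified: a ray, as slopes to the right and down, at radius r is drawn at 1 + k1 r^2 times it, then the intrinsics apply), "world_from_camera" (4x4, takes a point from camera to world coordinates). Camera axes: x right, y down, z forward; pixel columns grow to the right and rows downward; lengths in mm; the calibration is good to about 2 mm. A picture is of the moment at which its call begins: read the wrist's pose just before it. camera_params takes no time and is no camera call; for the wrist camera it gives the pose at the moment of the call.
- workorder.finish_job(): hands the job in; it is judged then, once.
The state is a dict: "time": time; "joint_positions": joint angles; "qvel": joint speeds; "joint_torque": joint torques, N m; "ee_pos": TCP position; "orientation": TCP orientation; "ft_force": force on the tool from outside, world axes, zero at the start; "ft_torque": the same for the moment, N m; "grip_width": finger opening in mm; "grasp_force": force on a finger pad.
Only numpy, scipy, OpenCV 4.12 (cv2) and the standard library are available. Lean on these libraries where they do the work, as an engineer would, in place of code of your own. Each camera call takes 0.05 s, during which the arm holds its last target. There are 200 camera calls.

## Task

The print sits a little short of register: using a fingertip against the post on the click-stop dial, turn the dial clockwise (seen from above) exactly four clicks on from where it stands, without ever turning it past the fourth click, and leave it resting in that click. Push the post only, do not grip it between the fingers, and leave the loose things round about where they lie.

Things in the scene. Friction and masses are not known exactly. Their poses are not given: they have to be found in the camera images.
- register_unit: Fixed unit: aluminium plate 136 x 136 x 12 mm, on it a grey drum (94 mm across) that carries the dial, a ring with eight white lines, one a click position, and at its own +y side a guide with a small steel stop (reaching 87 to 101 mm from the centre) that comes out 2 mm a click. Origin: centre of the plate's underside, on the table; the dial's axis goes up through it.
- dial: Black click-stop disc 101 mm across, 12 mm thick, 3 mm high boss (32 mm) on top. Origin on its vertical axis, 38 mm above the table (disc top at 50 mm). 8 click positions 30 degrees apart between end stops; starts in one of the first four, clockwise (from above) counts on. It resists with up to 8 N at the post, gives way half way (15 degrees) and snaps forward into the next click by itself.
- dial_post (a point): Centre of the top of the upright round steel finger post on the dial: 14 mm in diameter (19 mm at its 4 mm high foot), from 50 to 76 mm above the table, its axis 38 mm from the dial's axis. One click moves it 30 degrees round the dial's axis.
- spacer_block_2: Loose white block 30 x 30 x 30 mm near the unit, to be left alone; origin at its underside.
- spacer_block_3: Loose white block 20 x 50 x 12 mm near the unit, to be left alone; origin at its underside.
- push_fitting: Loose air fitting 16 x 38 x 14 mm near the unit, to be left alone; origin at its underside.
- marker_1: Loose red and white marker pen 17 x 135 x 16 mm lying on the table, to be left alone; origin at its underside.
- tally_counter: Loose round tally counter 52 x 46 x 21 mm, to be left alone; origin at its underside.
- spare_star_knob: Loose black star knob 40 x 39 x 22 mm, to be left alone (it is not the dial); origin at its underside.
- masking_roll: Loose roll of masking tape 104 x 102 x 25 mm lying flat, to be left alone; origin at its underside.
- glue_tube: Loose glue tube 38 x 136 x 26 mm, to be left alone; origin at its underside.

How it is judged (in metres and radians):
At the end, for the whole second after the job is handed in: The dial rests in the fourth click clockwise from its start: 120 degrees on, within about 6 degrees (its post 63.5 to 68 mm, in a straight line, from where it began), and the loose things have not been moved (distance of dial_post from where it was at the start of the episode between 0.0635 and 0.068 m and angular speed of dial below 0.1 rad/s and distance of each of spacer_block_2, spacer_block_3, push_fitting, marker_1, tally_counter, spare_star_knob, masking_roll, glue_tube from where it was at the start of the episode below 0.02 m); the robot touches nothing.
It fails at once if the dial was turned past the fourth click (over 136 degrees from its start) (distance of dial_post from where it was at the start of the episode above 0.0705 m).
It fails at once if the post was gripped between the fingers instead of pushed (horizontal distance between the grasp point and dial_post below 0.006 m and contact force between the fingers and dial above 1 N).
It fails at once if a loose thing that was to be left alone was moved or lifted by more than 20 mm (distance of any of spacer_block_2, spacer_block_3, push_fitting, marker_1, tally_counter, spare_star_knob, masking_roll, glue_tube from where it was at the start of the episode above 0.02 m).
It also fails if it takes over 61 s, if anything falls off the work surface, if the arm or the gripper's body presses on something with over 40 N, if the wrist force passes 120 N, or if a joint passes its speed limit or range.

## Working session

There is one attempt and no reset: what is moved stays moved. The work goes in short steps, Python scripts to look and compute and a tool call to move; the robot and the scene stay as the last step left them, time stands still between calls to the robot, and variables do not carry over. Pictures are saved under pics/ and viewed, at most 10 in all, crops included, and the job is handed in when it is done.

Besides the shell and the picture viewer there is one more tool, called as name(argument=value, ...), one argument or row to a line, values as JSON. servo_tool: Moves the arm, as the interface text tells. Its arguments: {"type":"object","properties":{"motion":{"type":"string"},"claw":{"type":"number"},"force":{"type":"number"}},"required":["motion"]}

```bash
mkdir -p pics; cat > h.py <<'E'
import numpy as np, cv2
from bench import status, viewer, workorder
def ray(p,u,v):
    x=(u-p["cx"])/p["fx"]; y=(v-p["cy"])/p["fy"]
    xd=np.array([x,y]); a=xd.copy()
    for _ in range(20): a=xd/(1+p["k1"]*(a@a))
    T=np.array(p["world_from_camera"]); d=T[:3,:3]@[a[0],a[1],1]
    return T[:3,3],d
def onplane(p,u,v,z):
    o,d=ray(p,u,v); return o+d*(z-o[2])/d[2]
def proj(p,P):
    T=np.linalg.inv(np.array(p["world_from_camera"])); c=T[:3,:3]@P+T[:3,3]
    a=c[:2]/c[2]; a=a*(1+p["k1"]*(a@a)); return p["fx"]*a[0]+p["cx"],p["fy"]*a[1]+p["cy"]
def save(n,f): 
    im=viewer.grab_frame(n); cv2.imwrite(f,im[:,:,::-1]); return im
E
python3 - <<'E'
from h import *
for n in ("top","side"):
    save(n,f"pics/{n}0.png"); p=viewer.camera_params(n); print(n,p)
o=status.get_obs(); print(o["time"],o["ee_pos"],o["orientation"],o["grip_width"])
E
```

```text
top {'fx': 485.84086283596355, 'fy': 485.84086283596355, 'cx': 277.862026921451, 'cy': 215.47639404826324, 'k1': 0.007714768329209918, 'world_from_camera': array([[-1.51092691e-02, -9.97041330e-01,  7.53677364e-02,
         4.22260790e+02],
       [-9.99884958e-01,  1.49656865e-02, -2.46953118e-03,
        -1.44440017e+02],
       [ 1.33429474e-03, -7.53963788e-02, -9.97152749e-01,
         1.52499722e+03],
       [ 0.00000000e+00,  0.00000000e+00,  0.00000000e+00,
         1.00000000e+00]])}
side {'fx': 528.8113530234587, 'fy': 528.8113530234587, 'cx': 272.2955424341121, 'cy': 212.34173713707742, 'k1': -0.1685649078788343, 'world_from_camera': array([[ 9.22140668e-01, -2.67351823e-01,  2.79606136e-01,
         7.34762916e+01],
       [-3.86661177e-01, -6.14103254e-01,  6.88019133e-01,
        -1.26900461e+03],
       [-1.22361321e-02, -7.42563261e-01, -6.69664155e-01,
         1.17601232e+03],
       [ 0.00000000e+00,  0.00000000e+00,  0.00000000e+00,
         1.00000000e+00]])}
0.1 [ 173.63495836 -625.73794887  236.76844562] [-1.79898238e+02 -1.04443522e-03  1.55149321e+01] 91.74512617934337
```

View pics/top0.png

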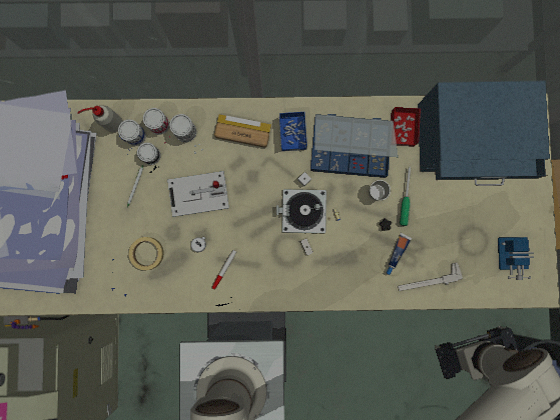

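View pics/side0.png

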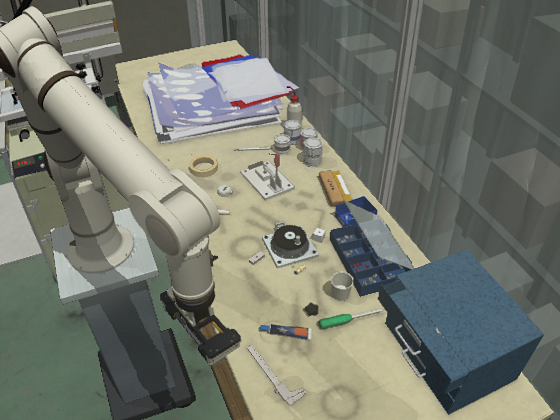

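The top view shows the unit at about (304,211) with the guide on its left. The side view shows it at about (290,242). I'll enlarge both.

```bash
python3 - <<'E'
import cv2,numpy as np
from h import *
a=cv2.imread("pics/top0.png")[180:242,265:350]; b=cv2.imread("pics/side0.png")[210:275,250:335]
f=lambda i:cv2.resize(i,(400,300),interpolation=cv2.INTER_CUBIC)
print(a.shape,b.shape)
cv2.imwrite("pics/c0.png",np.hstack([f(a),f(b)]))
p=viewer.camera_params("top")
for q in [(283.5,191),(325,191),(325,232.5),(283.5,232.5),(304,211)]: print(q,onplane(p,*q,12))
E
```

```text
(62, 85, 3) (65, 85, 3)
(283.5, 191) [ 613.29606439 -167.02285409   12.        ]
(325, 191) [ 611.34663635 -297.11724744   12.        ]
(325, 232.5) [ 481.24049693 -294.20058242   12.        ]
(283.5, 232.5) [ 483.18293189 -164.9430225    12.        ]
(304, 211) [ 549.42038424 -230.0817051    12.        ]
```

View pics/c0.png

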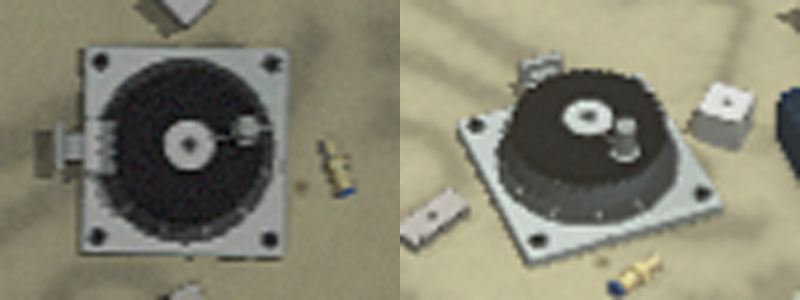

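The crop shows the post at crop (247,128), about top pixel (317.5,206.5). The boss is at about (305.2,210), so the post sits on the -y side and slightly toward +x. I'm moving above the unit with the claw shut.

servo_tool(
  motion="30 32 4 8;36 39 4 9;36 39 4 9;36 39 4 9;36 39 4 9",
  claw=0,
  force=15,
)

```text
time: 0.72
ee_pos: [348.7, -436.8, 257.6]
orientation: [-180.0, -0.0, 59.8]
ft_force: [1.1, -0.6, -0.7]
grip_width: 46.5
grasp_force: 0.0
```

servo_tool(
  motion="36 39 0 9;36 39 0 9;36 39 0 9;36 39 0 9;30 30 0 9",
)

```text
time: 1.35
ee_pos: [522.9, -250.1, 257.6]
orientation: [180.0, -0.0, 104.9]
ft_force: [0.6, -1.3, -0.4]
grip_width: 0.8
grasp_force: 0.0
```

```bash
python3 - <<'E'
from h import *
p=viewer.camera_params("wrist");save("wrist","pics/w1.png");save("top","pics/top1.png")
o=status.get_obs(); print(o["time"],o["ee_pos"],o["orientation"],o["joint_positions"],o["ft_force"])
import pickle; pickle.dump(p,open("w1.pkl","wb")); print(p)
E
```

```text
1.45 [ 525.14442128 -246.35592485  257.92353018] [ 1.79812618e+02 -1.55021365e-01  1.05164206e+02] [ 61.76913927  26.67819886 -51.83807687  97.38692257  22.31708191
  66.9193604   19.15664324] [ 0.56056437  0.55522459 -0.03727835]
{'fx': 373.3015420566865, 'fy': 373.3015420566865, 'cx': 279.2062112395974, 'cy': 217.47174035335027, 'k1': -0.07063944154289033, 'world_from_camera': array([[ 9.66245047e-01,  2.45962395e-01,  7.66355611e-02,
         5.03471190e+02],
       [ 2.57624744e-01, -9.22484991e-01, -2.87490751e-01,
        -1.71521139e+02],
       [-1.67588678e-05,  2.97529731e-01, -9.54712553e-01,
         4.04506783e+02],
       [ 0.00000000e+00,  0.00000000e+00,  0.00000000e+00,
         1.00000000e+00]])}
```

View pics/w1.png

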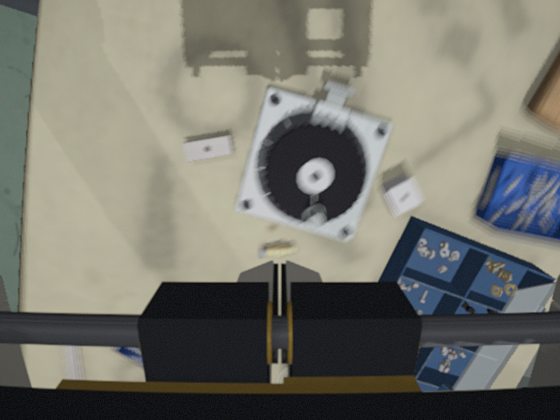

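The wrist view shows plate corners at about (270,86), (391,123), (350,241) and (236,208). The boss is at (316,177) and the post near (314,213). I'll refine these by masks and cross-check with the top view.

```bash
python3 - <<'E'
from h import *
import pickle
p=pickle.load(open("w1.pkl","rb")); im=cv2.imread("pics/w1.png"); t=cv2.imread("pics/top1.png"); pt=viewer.camera_params("top")
g=cv2.cvtColor(im,cv2.COLOR_BGR2GRAY)
m=((g>150)&(np.hypot(*np.meshgrid(np.arange(560)-316,np.arange(420)-177))<24)).astype(np.uint8)
n,l,s,c=cv2.connectedComponentsWithStats(m)
for i in range(1,n):
    if s[i,4]>20: print("wrist boss",s[i],c[i],onplane(p,*c[i],53))
cs=[onplane(p,*q,12)[:2] for q in [(270,86),(391,123),(350,241),(236,208)]]
print("corners",np.round(cs,1),"centre",np.mean(cs,0),"sides",[np.linalg.norm(cs[i]-cs[i-1]) for i in range(4)])
print("post",onplane(p,314,213,76), onplane(p,314,213,50))
# dark disc ellipse
d=(g<60).astype(np.uint8); d[270:]=0
cn=max([x for x in cv2.findContours(d,0,1)[0] if cv2.pointPolygonTest(x,(300,150),False)>=0] or cv2.findContours(d,0,1)[0],key=cv2.contourArea)
e=cv2.fitEllipse(cv2.convexHull(cn)); print("disc",e,onplane(p,*e[0],50))
for nme,q,z in [("boss",(305.2,210),53),("post",(317.5,206.5),76)]: print("top",nme,onplane(pt,*q,z))
f=lambda i:cv2.resize(i,(390,480),interpolation=cv2.INTER_CUBIC)
cv2.imwrite("pics/c1.png",np.hstack([cv2.resize(im[110:240,250:380],(600,600),interpolation=cv2.INTER_CUBIC)]))
E
```

```text
wrist boss [299 160  34  34 824] [315.14320388 175.86529126] [ 554.11655406 -228.33477682   53.        ]
corners [[ 490.6 -159. ]
 [ 620.1 -161.4]
 [ 619.2 -296. ]
 [ 486.5 -291.4]] centre [ 554.1003491  -226.93956755] sides [np.float64(132.50345040647957), np.float64(129.537360415192), np.float64(134.60684518528873), np.float64(132.75724934270298)]
post [ 559.6242972  -258.04823461   76.        ] [ 564.06859141 -264.89650868   50.        ]
disc ((312.9871520996094, 167.11178588867188), (101.55696105957031, 109.03939056396484), 167.59918212890625) [ 550.14611304 -221.21043481   50.        ]
top boss [ 548.97124613 -231.46852179   53.        ]
top post [ 556.95916234 -267.15105812   76.        ]
```

View pics/c1.png

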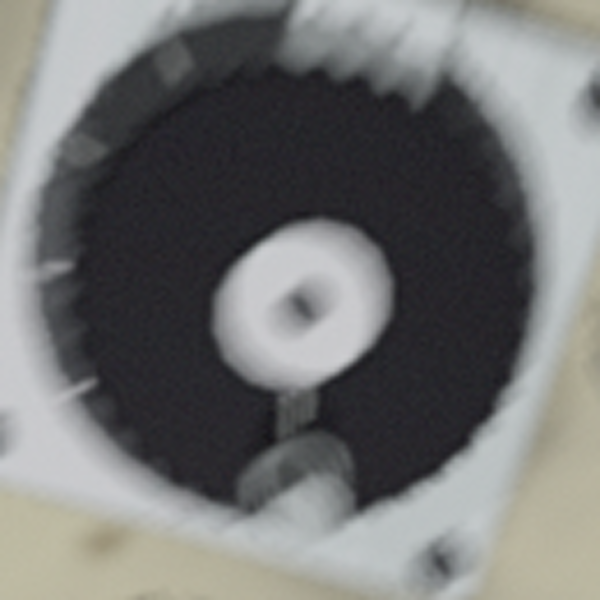

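The frame is motion-blurred because the arm was still settling. I'm retaking it at rest.

```bash
python3 - <<'E'
from h import *
import pickle
o=status.get_obs(); print(o["time"],o["ee_pos"],o["orientation"],abs(o["qvel"]).max())
p=viewer.camera_params("wrist");im=save("wrist","pics/w2.png")[:,:,::-1]
pickle.dump(p,open("w2.pkl","wb"))
pt=viewer.camera_params("top"); t=cv2.imread("pics/top1.png")
for nm,I,q,u,v,r,zz in (("w",im,p,316,177,26,53),("t",t,pt,305,210,7,53)):
    g=cv2.cvtColor(np.ascontiguousarray(I),cv2.COLOR_BGR2GRAY)
    m=((g>120)&(np.hypot(*np.meshgrid(np.arange(560)-u,np.arange(420)-v))<r)).astype(np.uint8)
    n,l,s,c=cv2.connectedComponentsWithStats(m)
    for i in range(1,n):
        if s[i,4]>8: print(nm,s[i],c[i],onplane(q,*c[i],zz))
a=cv2.resize(im[120:240,250:370],(560,560),interpolation=cv2.INTER_CUBIC)
cv2.imwrite("pics/c2.png",a)
E
```

```text
1.45 [ 525.14442128 -246.35592485  257.92353018] [ 1.79812618e+02 -1.55021365e-01  1.05164206e+02] 3.776514025330092
w [291 166  34  36 806] [307.617866   182.17245658] [ 551.58384615 -231.65170315   53.        ]
t [307 204   5  13  41] [309.19512195 210.14634146] [ 548.34233621 -243.60848408   53.        ]
```

View pics/c2.png

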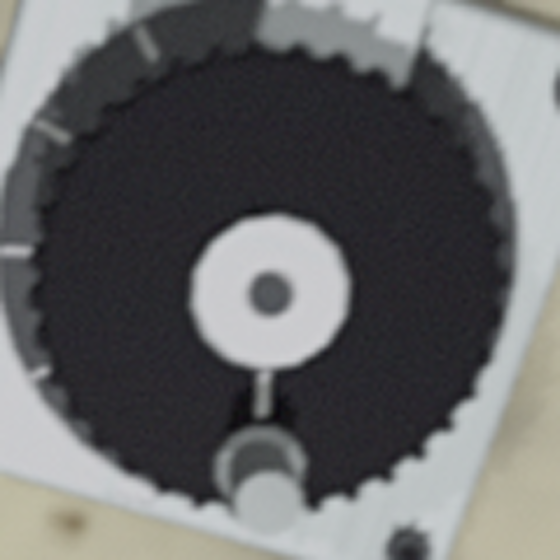

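The sharp crop shows the post top at (269,502), which is wrist pixel (307.2,227.2). The boss centre is (307.6,182.2).

```bash
python3 - <<'E'
from h import *
import pickle
o=status.get_obs(); print(o["time"],o["ee_pos"],o["orientation"],abs(o["qvel"]).max())
for p in (pickle.load(open("w2.pkl","rb")),viewer.camera_params("wrist")):
    C=onplane(p,307.6,182.2,53); P=onplane(p,307.2,227.2,76); d=(P-C)[:2]
    print("axis",C,"post",P,"r",np.hypot(*d),"ang",np.degrees(np.arctan2(d[1],d[0])))
    F=onplane(p,250+258/4.667,120+468/4.667,52);d=(F-C)[:2];print("foot",F,np.hypot(*d),np.degrees(np.arctan2(d[1],d[0])))
pt=viewer.camera_params("top")
for c in (C,): print("top px of axis",proj(pt,np.array([C[0],C[1],53])), "post",proj(pt,P))
a=np.radians
for da in (0,-20,-30,-60,-90,-110,-120):
  for off in (26,29,34):
    t=np.arctan2(P[1]-C[1],P[0]-C[0])+a(da); c=C[:2]+38*np.array([np.cos(t),np.sin(t)])-off*np.array([np.sin(t),-np.cos(t)])
    print(da,off,c.round(1),"yaw",round(np.degrees(t)+180,1))
E
```

```text
1.5 [ 523.31747435 -249.2016531   257.50615631] [ 1.79946312e+02 -9.81751763e-02  1.04816693e+02] 3.1795931477617096
axis [ 551.57489252 -231.68204688   53.        ] post [ 560.24584135 -268.51081049   76.        ] r 37.835739491560076 ang -76.7515828933036
foot [ 560.38425006 -269.36449476   52.        ] 38.69847100613911 -76.84177444497645
axis [ 549.34045062 -234.92394169   53.        ] post [ 557.82419978 -271.71940767   76.        ] r 37.7608304495716 ang -77.01648985702857
foot [ 557.91393343 -272.61973832   52.        ] 38.658475015445816 -77.18669204147852
top px of axis (np.float64(306.33360198901516), np.float64(209.8620799216951)) post (np.float64(319.0186342563538), np.float64(206.18968189172884))
0 26 [ 583.2 -266.1] yaw 103.0
0 29 [ 586.1 -265.4] yaw 103.0
0 34 [ 591.  -264.3] yaw 103.0
-20 26 [ 570.5 -275.8] yaw 83.0
-20 29 [ 573.5 -276.2] yaw 83.0
-20 34 [ 578.4 -276.8] yaw 83.0
-30 26 [ 563.1 -278.9] yaw 73.0
-30 29 [ 566.  -279.7] yaw 73.0
-30 34 [ 570.7 -281.2] yaw 73.0
-60 26 [ 539.3 -279.9] yaw 43.0
-60 29 [ 541.3 -282. ] yaw 43.0
-60 34 [ 544.7 -285.7] yaw 43.0
-90 26 [ 518.2 -268.8] yaw 13.0
-90 29 [ 518.8 -271.7] yaw 13.0
-90 34 [ 520.  -276.6] yaw 13.0
-110 26 [ 508.4 -256.1] yaw -7.0
-110 29 [ 508.1 -259.1] yaw -7.0
-110 34 [ 507.5 -264. ] yaw -7.0
-120 26 [ 505.4 -248.7] yaw -17.0
-120 29 [ 504.5 -251.5] yaw -17.0
-120 34 [ 503.1 -256.3] yaw -17.0
```

servo_tool(
  motion="25 -3 -10 -1.5;25 -3 -15 0;25 -3 -15 0;0 0 0 0;0 0 0 0",
)

```text
time: 2.12
ee_pos: [595.7, -262.1, 217.6]
orientation: [-179.9, -0.0, 102.9]
ft_force: [-1.0, 0.3, -0.4]
grip_width: 0.4
grasp_force: 0.0
```

servo_tool(
  motion="0 0 0 0;0 0 0 0;0 0 0 0;0 0 0 0;0 0 0 0",
)

```text
time: 2.75
ee_pos: [596.9, -261.3, 217.8]
orientation: [-180.0, 0.0, 103.0]
ft_force: [0.3, -0.7, 0.3]
grip_width: 0.0
grasp_force: 0.0
```

```bash
python3 - <<'E'
from h import *
import pickle
o=status.get_obs(); print(o["time"],o["ee_pos"],o["orientation"],abs(o["qvel"]).max())
p=viewer.camera_params("wrist");im=save("wrist","pics/w3.png"); pickle.dump(p,open("w3.pkl","wb"))
u,v=proj(p,np.array([550.5,-231.7,53])); print(u,v)
g=cv2.cvtColor(im,cv2.COLOR_RGB2GRAY)
m=((g>120)&(np.hypot(*np.meshgrid(np.arange(560)-u,np.arange(420)-v))<28)).astype(np.uint8)
n,l,s,c=cv2.connectedComponentsWithStats(m)
for i in range(1,n):
    if s[i,4]>50: print(s[i],c[i],onplane(p,*c[i],53))
o=status.get_obs(); print(o["time"],o["ee_pos"],o["ft_force"])
cv2.imwrite("pics/c3.png",cv2.resize(im[int(v)-60:int(v)+100,int(u)-80:int(u)+120,::-1],(750,600)))
print(int(u)-80,int(v)-60)
E
```

```text
2.75 [ 596.87807141 -261.32238562  217.76668905] [-1.79998905e+02  1.81254162e-03  1.03015905e+02] 0.1161707261842098
231.26046707545055 153.89139018821692
[ 215  135   38   47 1111] [233.36723672 154.01260126] [ 552.23376137 -231.40711469   53.        ]
2.8 [ 596.92594221 -261.27180807  217.7240777 ] [0.07135488 0.46315165 0.24930271]
151 93
```

View pics/c3.png

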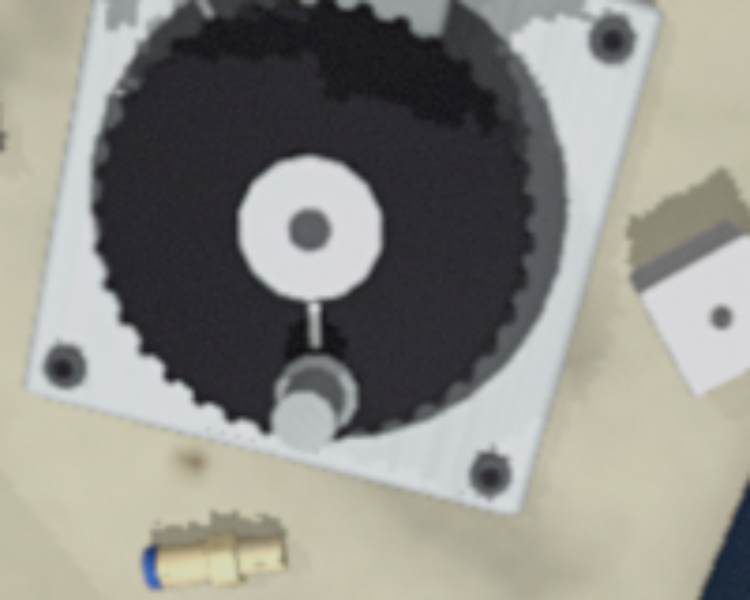

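Axis is about (551.5,-231.4) and the post about -77° at (560,-268.4). That leaves roughly 12 mm clearance for the descent.

servo_tool(
  motion="0 0 -35 0;0 0 -40 0;0 0 -40 0;0 0 -20 0;0 0 -13 0",
)

```text
time: 3.42
ee_pos: [597.0, -261.1, 69.1]
orientation: [-180.0, -0.0, 103.0]
ft_force: [0.4, -0.4, 0.2]
grip_width: 0.5
grasp_force: 0.0
```

servo_tool(
  motion="-3 -1 0 0;-3 -1 0 0;-2 0 0 0;0 0 0 0;0 0 0 0",
)

```text
time: 4.05
ee_pos: [589.1, -263.4, 70.2]
orientation: [180.0, 0.0, 103.0]
ft_force: [-0.1, -0.3, 0.2]
grip_width: 0.9
grasp_force: 0.0
```

```bash
cat > plan.py <<'E'
from h import *
import sys
# usage: plan off  dial_deg...  -> TCP targets
C=np.array([551.5,-231.4]); o=status.get_obs()
print(o["time"],np.round(o["ee_pos"],1),np.round(o["orientation"],1),np.round(o["ft_force"],1))
off=float(sys.argv[1])
def T(da,off):
    t=np.radians(-77-da); return C+38*np.array([np.cos(t),np.sin(t)])-off*np.array([np.sin(t),-np.cos(t)])
for d in sys.argv[2:]: print(d,T(float(d),off).round(1),"yaw",103-float(d))
r=np.array(o["ee_pos"][:2])-C; print("dial angle implied by TCP", -77+np.degrees(np.arctan(off/38))-np.degrees(np.arctan2(r[1],r[0])),"radius",np.hypot(*r),np.hypot(38,off))
E
python3 plan.py 26 0 5 10 15 20 25 30 40 50 60 70 80 90 100 110
```

```text
4.05 [ 589.1 -263.4   70.2] [180.   0. 103.] [-0.1 -0.3  0.2]
0 [ 585.4 -262.6] yaw 103.0
5 [ 582.5 -265.4] yaw 98.0
10 [ 579.5 -268. ] yaw 93.0
15 [ 576.2 -270.3] yaw 88.0
20 [ 572.7 -272.3] yaw 83.0
25 [ 569. -274.] yaw 78.0
30 [ 565.3 -275.3] yaw 73.0
40 [ 557.4 -277.1] yaw 63.0
50 [ 549.4 -277.4] yaw 53.0
60 [ 541.4 -276.3] yaw 43.0
70 [ 533.8 -273.9] yaw 33.0
80 [ 526.7 -270.2] yaw 23.0
90 [ 520.3 -265.3] yaw 13.0
100 [ 514.9 -259.4] yaw 3.0
110 [ 510.6 -252.6] yaw -7.0
dial angle implied by TCP -2.215139901941619 radius 49.417034856495526 46.04345773288535
```

servo_tool(
  motion="-2 0.5 -1 0;-2 0 0 0;-1.5 -1.5 0 -2.5;-1.5 -1.5 0 -2.5;0 0 0 0",
)

```text
time: 4.68
ee_pos: [582.5, -265.4, 68.9]
orientation: [179.9, -0.0, 98.0]
ft_force: [2.2, 1.0, -1.3]
grip_width: 0.5
grasp_force: 1.1
```

servo_tool(
  motion="-1.5 -1.5 0 -2.5;-1.5 -1 0 -2.5;-1.5 -1 0 -2.5;-1.5 -1 0 -2.5;0 0 0 0",
)

```text
time: 5.3
ee_pos: [576.4, -270.3, 68.9]
orientation: [179.9, 0.0, 88.0]
ft_force: [3.4, 1.2, -0.9]
grip_width: 0.7
grasp_force: 1.6
```

```bash
python3 plan.py 26
```

```text
5.3 [ 576.4 -270.3   68.9] [179.9   0.   88. ] [ 3.4  1.2 -0.9]
dial angle implied by TCP 14.766028487617909 radius 46.22354187939135 46.04345773288535
```

servo_tool(
  motion="-1 -0.5 0 -1.5;-1 -0.5 0 -1.5;-1 -0.5 0 -1.5;-0.5 -0.5 0 -0.5;0 0 0 0",
)

```text
time: 5.92
ee_pos: [571.8, -272.4, 68.6]
orientation: [-179.9, 0.0, 83.0]
ft_force: [0.6, 0.0, -0.2]
grip_width: 0.2
grasp_force: 0.0
```

```bash
python3 plan.py 26; python3 - <<'E'
from h import *
save("top","pics/top2.png"); save("wrist","pics/w4.png")
a=cv2.imread("pics/top2.png")[175:247,255:351]; b=cv2.imread("pics/w4.png")
cv2.imwrite("pics/c4.png",np.hstack([cv2.resize(a,(400,300),interpolation=cv2.INTER_CUBIC),cv2.resize(b,(400,300))]))
E
```

```text
5.925 [ 571.8 -272.4   68.6] [-179.9    0.    83. ] [ 0.6  0.  -0.2]
dial angle implied by TCP 21.006867038833278 radius 45.80228417377158 46.04345773288535
```

View pics/c4.png

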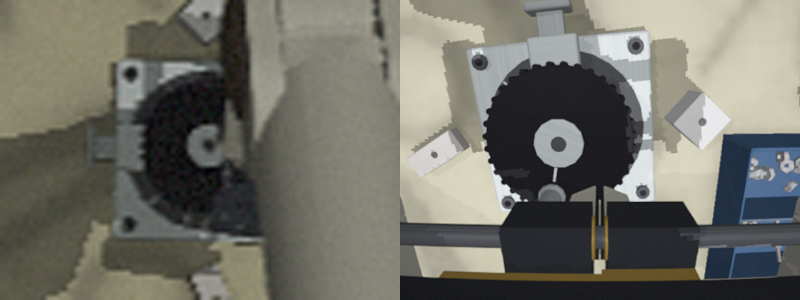

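The force dropped to zero at about 21°. The wrist view shows the post standing ahead of the finger, so one click is done. On to the second.

servo_tool(
  motion="-3 -1.5 0 -5;-3.5 -1.5 0.5 -5;-2 -0.5 0 -2.5;-2 -0.5 0 -2.5;-2 -0.5 0 -2.5",
)

```text
time: 6.65
ee_pos: [561.1, -276.8, 69.5]
orientation: [179.9, -0.1, 65.4]
ft_force: [5.1, 0.3, -3.4]
grip_width: 0.3
grasp_force: 2.4
```

servo_tool(
  motion="-2 -0.5 0 -2.5;-2 0 0 -2.5;-2 0 0 -2.5;0 0 0 0;0 0 0 0",
)

```text
time: 7.28
ee_pos: [554.4, -277.6, 69.5]
orientation: [179.9, -0.0, 58.0]
ft_force: [2.8, -1.6, -0.8]
grip_width: 0.5
grasp_force: 1.8
```

servo_tool(
  motion="-1 0 0 -1;-1 0 0 -1;-1 0 0 -1;-1 0 0 -1;0 0 0 0",
)

```text
time: 7.9
ee_pos: [549.0, -277.0, 68.9]
orientation: [-179.9, 0.0, 54.0]
ft_force: [0.2, -0.6, -0.0]
grip_width: 0.6
grasp_force: 0.0
```

```bash
python3 plan.py 26
```

```text
7.9 [ 549.  -277.    68.9] [-179.9    0.    54. ] [ 0.2 -0.6 -0. ]
dial angle implied by TCP 50.45434212260304 radius 45.696131822325135 46.04345773288535
```

Second click snapped at about 50°. Third click next, taking the finger to 80°: 60° (541.4,-276.3), 70° (533.8,-273.9), 75° (530.1,-272.2), 80° (526.7,-270.2).

servo_tool(
  motion="-3.5 0 0 -5;-4 0.5 0 -5.5;-2 0.5 0 -2.5;-2 0.5 0 -2.5;-2 0.5 0 -2.5",
)

```text
time: 8.52
ee_pos: [537.4, -276.0, 69.5]
orientation: [179.9, -0.1, 35.9]
ft_force: [4.9, -2.0, -2.9]
grip_width: 0.7
grasp_force: 2.2
```

servo_tool(
  motion="-2 1 0 -2.5;-2 1 0 -2.5;-1.5 0.5 0 -2;0 0 0 0;0 0 0 0",
)

```text
time: 9.15
ee_pos: [531.4, -273.3, 69.5]
orientation: [179.9, -0.0, 29.0]
ft_force: [2.9, -2.7, -0.4]
grip_width: 0.1
grasp_force: 1.8
```

servo_tool(
  motion="-1 0.5 0 -1.5;-1 0.5 0 -1.5;-1 0.5 0 -1.5;0 0 0 0;0 0 0 0",
)

```text
time: 9.78
ee_pos: [527.4, -270.7, 68.9]
orientation: [-179.9, 0.0, 24.6]
ft_force: [0.3, 0.2, 0.1]
grip_width: 0.7
grasp_force: 0.0
```

```bash
python3 plan.py 26
```

```text
9.775 [ 527.4 -270.7   68.9] [-179.9    0.    24.6] [0.3 0.2 0.1]
dial angle implied by TCP 78.91272219084631 radius 46.09898718739585 46.04345773288535
```

Third click snapped. Fourth takes the finger to 108–110°: 90° (520.3,-265.3), 100° (514.9,-259.4), 105° (512.6,-256.1), 110° (510.6,-252.6).

servo_tool(
  motion="-3 2 0 -5.5;-3.5 3 0 -5.5;-1.5 1 0 -2.5;-1.5 1.5 0 -2.5;-1 1.5 0 -2.5",
)

```text
time: 10.4
ee_pos: [517.4, -263.3, 69.2]
orientation: [179.9, -0.0, 5.9]
ft_force: [2.1, -5.1, -1.8]
grip_width: 0.1
grasp_force: 2.2
```

servo_tool(
  motion="-1 1.5 0 -2.5;-1 1.5 0 -2.5;-1 1.5 0 -2;0 0 0 0;0 0 0 0",
)

```text
time: 11.02
ee_pos: [514.1, -260.2, 69.2]
orientation: [179.9, -0.0, -1.1]
ft_force: [-0.1, -5.9, -2.0]
grip_width: 0.3
grasp_force: 2.6
```

```bash
python3 plan.py 26
```

```text
11.025 [ 514.1 -260.2   69.2] [179.9  -0.   -1.1] [-0.1 -5.9 -2. ]
dial angle implied by TCP 99.77261117397433 radius 47.16678994583791 46.04345773288535
```

servo_tool(
  motion="0 1 0 -1;-0.5 1 0 -1;-0.5 1 0 -1;0 0 0 0;0 0 0 0",
)

```text
time: 11.65
ee_pos: [513.8, -253.7, 69.2]
orientation: [-179.9, -0.0, -3.9]
ft_force: [-0.6, -0.1, 0.9]
grip_width: 0.2
grasp_force: 0.0
```

```bash
python3 plan.py 26
```

```text
11.65 [ 513.8 -253.7   69.2] [-179.9   -0.    -3.9] [-0.6 -0.1  0.9]
dial angle implied by TCP 106.77099388049788 radius 43.74590982682751 46.04345773288535
```

The force is back to zero, so the fourth click has snapped. I'm backing off along the path, lifting, and moving clear to check.

servo_tool(
  motion="2 -4 0 0;1 -4 0 0;0 0 10 0;0 0 30 0;0 0 40 0",
)

```text
time: 12.28
ee_pos: [515.8, -262.3, 149.8]
orientation: [-179.9, 0.1, -4.0]
ft_force: [1.0, 0.1, -0.6]
grip_width: 0.4
grasp_force: 0.0
```

servo_tool(
  motion="0 -20 50 0;0 -30 40 0;0 -30 0 0;0 0 0 0;0 0 0 0",
)

```text
time: 12.9
ee_pos: [516.3, -341.6, 239.1]
orientation: [-179.9, 0.0, -3.9]
ft_force: [-0.5, 0.3, -0.3]
grip_width: 0.4
grasp_force: 0.0
```

servo_tool(
  motion="0 -50 0 0;0 -50 0 0;0 -50 0 0;0 0 0 0;0 0 0 0",
)

```text
time: 13.52
ee_pos: [517.1, -490.6, 238.4]
orientation: [-179.9, 0.0, -3.9]
ft_force: [-0.2, 0.2, -0.2]
grip_width: 0.4
grasp_force: 0.0
```

```bash
python3 plan.py 26; python3 - <<'E'
from h import *
import pickle
pickle.dump(viewer.camera_params("wrist"),open("w5.pkl","wb"))
save("wrist","pics/w5.png");save("top","pics/top3.png")
a=cv2.imread("pics/top3.png")[180:242,265:350];b=cv2.imread("pics/top0.png")[180:242,265:350]
cv2.imwrite("pics/c5.png",np.hstack([cv2.resize(i,(400,300),interpolation=cv2.INTER_CUBIC) for i in (a,b)]))
E
```

```text
13.525 [ 517.1 -490.6  238.4] [-179.9    0.    -3.9] [-0.2  0.2 -0.2]
dial angle implied by TCP 54.93222086353741 radius 261.47883215253006 46.04345773288535
```

View pics/c5.png

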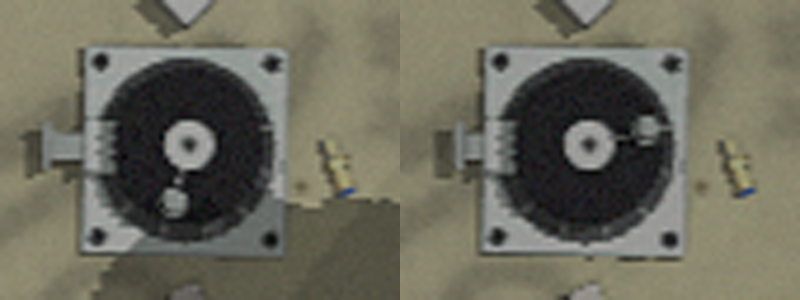

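The post moved from crop (247,128) to (174,202), about 65 mm, against 65.8 mm for 120°. The stop has come further out and the nearby loose things are unmoved. I'm handing in.

```bash
python3 -c "
from bench import workorder; print(workorder.finish_job())"
```

```text
the job is handed in; nothing more can be done
None
```

The dial was pushed four clicks clockwise by its post and left resting in the fourth click (post moved about 65 mm by the top camera, against 65.8 mm for 120°); the job is handed in, with no verdict returned.

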